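# Refill the napkin-roll stand on a grill-restaurant table

## Robot

A 6-joint arm with a two-finger parallel gripper is mounted at the origin on the work surface. World frame = base frame: x ahead of the robot, y to its left, z up, the work surface at z = 0. Lengths are in m, angles in rad, forces in N, time in s.
With the tool pointing down it reaches from about 0.35 to 0.725 m from the base axis. Payload 6 kg.
Tool frame: the origin (TCP) lies on the front face of the gripper's body, between the roots of the fingers; the fingertips stand 73 mm ahead of it and the grasp point (between the pads) lies 54 mm ahead of it; z points along the fingers, y is the direction in which the jaws open and shut (so a half turn about z gives the same grasp; the last joint's range is limited). The gripper opens to 85 mm and grips with 20 to 120 N. Pads are 22 mm wide; open, the fingers measure 114 mm over their backs; the gripper's body (76 mm by 85 mm) begins 54 mm behind the grasp point. The pads swing forward as they close: fully open they stand 13 mm farther back than shut.
Start: joints at [1.438, 0.04, 0.085, 0, -1.615, -0.334], TCP at [0.27, 0.536, 0.304] pointing down, gripper open.
Joint ranges: [-2.56, 2.56], [-1.29, 2.01], [-1.08, 1.49], [-3.29, 1.98], [-2.81, -0.18], [-2.99, 2.99]. Speed limits (rad/s): [2.57, 2.57, 3.01, 3.14, 3.14, 3.14].

## Interface

Orientations are given as a unit quaternion [w, x, y, z].
In Python, from plant import r gives the robot as it stands.
- The arm moves only by the tool drive_tool, never from a script. Its argument "moves" is a list of rows, each a list of 3 entries, a list of its own where there are three numbers: the shift along the world's x, y, z as a fraction of full scale, then the turn, a rotation vector about the world's x, y, z as a fraction of full scale, then the closure, from -1 (fully open) to 1 (shut). A call has 1 to 8 rows; each row is the pose to reach, as a shift and turn from the pose commanded when the call began; what a row does not reach only later rows make up. Full scale, the value 1, is 0.2 m for a shift and 30 degrees for a turn. A row lasts 1/12 s, in which the tool goes at most 41.7 mm and 7.16 degrees, less where a joint would pass 70% of its speed; a pose out of reach is approached as far as the arm can. A call with a number of a shift or a turn outside -1 to 1 is refused whole. A call with a gripper value outside its range is refused whole. The fingers move at their own pace and stop on an object; "newtons" is the grip in N (left out, the last holds). Time passes only in rows, so rows that repeat a pose let the fingers close. It gives the time, the measured TCP pose, the force and the opening at its end, in the units of the state.
- r.sense(): the state, without advancing time (a new reading comes with each control period).
- r.read_camera(name): name is "scene" or "top" or "wrist"; returns the picture (384x512x3 uint8, red, green, blue); there is no depth.
- r.calibration(name): a dict with "fx", "fy", "cx", "cy" (pixels), "rvec" (rotation vector, rad) and "tvec" (3), from world to camera coordinates, as OpenCV has them. Camera axes: x right, y down, z forward; pixel columns grow to the right and rows downward; lengths in m; the calibration is good to about 2 mm. A picture is of the moment at which its call begins: read the wrist's pose just before it. calibration takes no time and is no camera call; for the wrist camera it gives the pose at the moment of the call.
- r.close_job(): hands the job in, once; it reports no verdict.
The state is a dict: "t": time; "joint_positions": joint angles; "qd": joint speeds; "joint_torque": joint torques, N m; "tool_pos": TCP position; "tcp_rot": TCP orientation; "ft_force": force on the tool from outside, world axes, zero at the start; "torque": the same for the moment, N m; "width": opening from 0.0 (shut) to 1.0 (fully open).
Only numpy, scipy, OpenCV 4.12 (cv2) and the standard library are available. Lean on these libraries where they do the work, as an engineer would, in place of code of your own. Each camera call takes 0.05 s, during which the arm holds its last target. There are 200 camera calls.

## Task

Pull the drawer of the small wooden chest out to its stop, take out the full (fat) paper roll and slide it upright onto the spindle of the roll stand; lower it in the grip until it rests on the base, do not let it drop. Then push the drawer fully shut. Leave the thin, nearly used-up roll and the glass jar standing in the drawer, and do not knock or shove the bowls, cups and bottle.

Things in the scene. Friction and masses are not known exactly. Their poses are not given: they have to be found in the camera images.
- chest_front (a point): lower middle of the front face, at table height, of a dark wooden tabletop chest with one drawer, fixed to the table; 240 mm deep, 280 mm wide, 108 mm high. Axes are the chest's: x points from this point back into the chest, y along its width, z up; the drawer slides out along -x
- chest_drawer0 (a joint): the drawer's travel in m: 0 shut, 0.166 fully out at its stop; it may start slightly ajar. It stays where it is left
- chest_drawer0_handle (a point): middle of the drawer's round steel bar handle (moves with the drawer): 120 mm long along the chest's y, 35 mm in front of the drawer front, 70 mm above the table and 38 mm below the chest's top. The drawer front is 15 mm thick, its top edge 96 mm above the table
- drawer_floor (a point): centre of the drawer's inner floor (moves with the drawer), 22 mm above the table. Inside, the drawer is 195 mm along the chest's x and 238 mm along its y; its side walls reach 86 mm above the table. When it is fully out, its rear 41 mm stay under the chest's top
- roll: the full roll of white paper: 62 mm in diameter, 66 mm high, with a 24 mm bore right through, standing upright in the drawer. Origin: centre of its underside, z up along the bore
- thin_roll: a nearly used-up roll of the same paper: 40 mm in diameter, 66 mm high, 24 mm bore, standing in the drawer; to be left there. Origin: centre of its underside
- jar: closed glass jar with steel cap, 42 mm in diameter, 58 mm high, standing in the drawer; to be left there. Origin: centre of its underside
- stand: roll stand, fixed: a round dark steel base 120 mm in diameter and 12 mm high with an upright steel spindle in its centre, 19 mm in diameter, its tapered tip 95 mm above the table, and a thin upright tear bar (6 mm in diameter, up to 95 mm above the table) 49 mm from the spindle's axis along the stand's own +x. Origin: centre of its underside on the table
- seat (a point): point on the spindle's axis at the top of the stand's base, 12 mm above the table: where the centre of the roll's underside comes to rest
- bar_top (a point): top end of the stand's tear bar
- bottle: green water bottle, 66 mm in diameter, 200 mm high, standing. Origin: centre of its underside
- bowl_a: black bowl, 108 mm across the rim, 34 mm high. Origin: centre of its underside
- bowl_b: black bowl, 92 mm across the rim, 32 mm high. Origin: centre of its underside
- bowl_c: black bowl, 100 mm across the rim, 34 mm high. Origin: centre of its underside
- cup: steel cup, 68 mm across, 75 mm high. Origin: centre of its underside
- small_cup: white cup, 64 mm across, 50 mm high, standing on the middle of the chest's top. Origin: centre of its underside
There are look-alikes about, which are no part of the job. What is shaped like the stand but blue is not meant.

How it is judged:
By the outcome, as a careful person would: the job done as asked, in the order asked, and still so for the second after the job is handed in, with the robot touching nothing.
It also fails if it takes over 67 s, if anything falls off the work surface, if the arm or the gripper's body presses on something with over 40 N, if the wrist force passes 120 N, or if a joint passes its speed limit or range.

## Working session

There is one attempt and no reset: what is moved stays moved. The work goes in short steps, Python scripts to look and compute and a tool call to move; the robot and the scene stay as the last step left them, time stands still between calls to the robot, and variables do not carry over. Pictures are saved under pics/ and viewed, about 8 in all and at most 12, crops included, and the job is handed in when it is done.

Besides the shell and the picture viewer there is one more tool, called as name(argument=value, ...) on one line, values as JSON. drive_tool: Moves the arm, as the interface text tells. Its arguments: {"type":"object","properties":{"moves":{"type":"array","items":{"type":"array"}},"newtons":{"type":"number"}},"required":["moves"]}

```bash
ls; mkdir -p pics; python3 - <<'E'
from plant import r
import cv2
s=r.sense();print({k:s[k] for k in('t','tool_pos','tcp_rot','width')})
for n in('scene','top'):
    c=r.calibration(n);print(n,c)
    cv2.imwrite(f'pics/{n}0.png',cv2.resize(r.read_camera(n)[:,:,::-1],(800,600),interpolation=cv2.INTER_CUBIC))
E
```

```text
pics
{'t': 0.0, 'tool_pos': array([0.26982751, 0.53569167, 0.3028709 ]), 'tcp_rot': array([ 8.58426311e-04,  9.72892139e-01, -2.31257711e-01, -1.41121522e-04]), 'width': 1.002146185303707}
scene {'fx': 385.31685533140006, 'fy': 385.31685533140006, 'cx': 247.4992646690195, 'cy': 199.34883899690072, 'rvec': array([ 0.93172314,  2.41198419, -1.14825817]), 'tvec': array([ 0.48815607, -0.11702269,  1.34291354])}
top {'fx': 441.7632243779914, 'fy': 441.7632243779914, 'cx': 252.9079422556615, 'cy': 193.38546715680548, 'rvec': array([ 2.09691181, -2.14897722,  0.16663492]), 'tvec': array([-0.09802962,  0.56980806,  1.14633956])}
```

View pics/scene0.png

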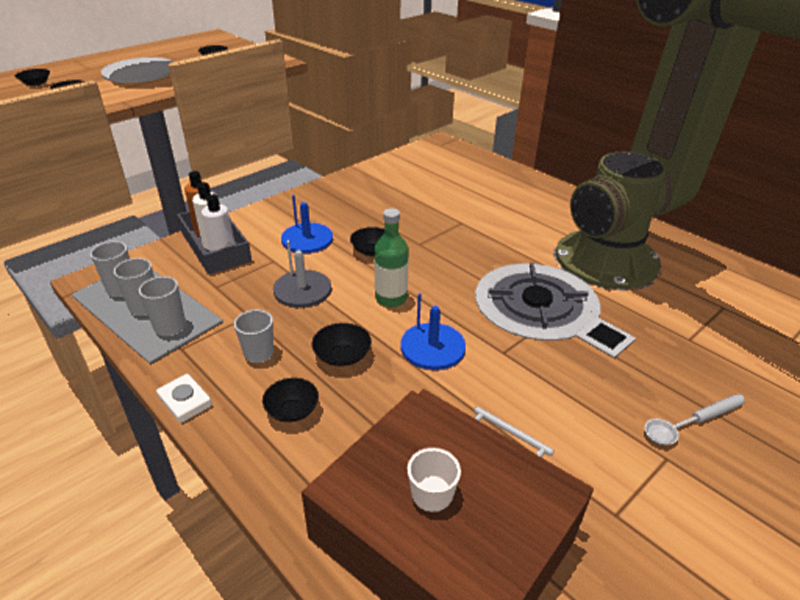

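View pics/top0.png

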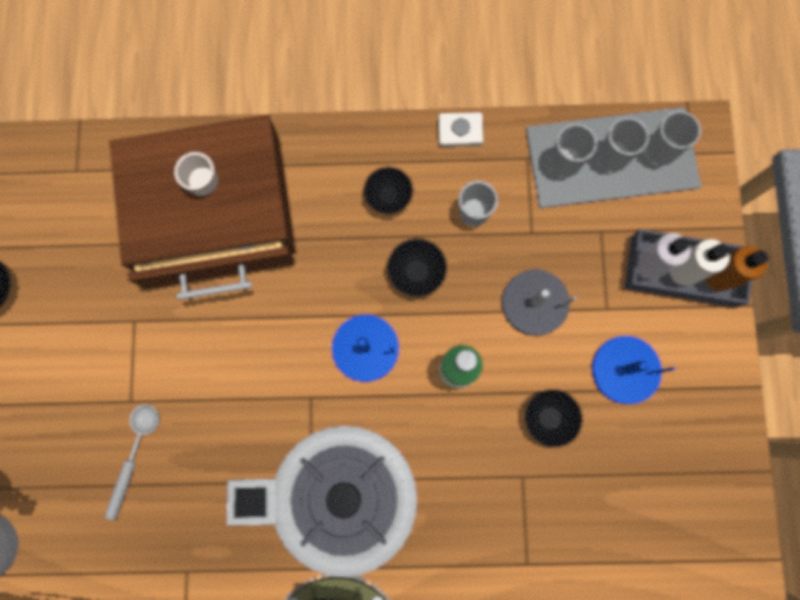

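The views show the chest at upper left of the top view, with its handle from (180,295) to (250,286). The drawer is slightly ajar. The grey stand's base is at (536,302), with the bowls, bottle and cup around the transfer path.

```bash
cat > h.py <<'E'
import numpy as np, cv2
from plant import r
def ray(c,uv):
    R=cv2.Rodrigues(np.array(c['rvec']))[0]; K=np.array([[c['fx'],0,c['cx']],[0,c['fy'],c['cy']],[0,0,1]])
    p=cv2.undistortPoints(np.array(uv,float).reshape(-1,1,2),K,None).reshape(-1,2)
    d=np.c_[p,np.ones(len(p))]@R; o=-R.T@np.array(c['tvec']); return o,d
def onplane(c,uv,z):
    o,d=ray(c,uv); return o+d*((z-o[2])/d[:,2])[:,None]
def v2p(UV): return (np.array(UV,float)+.5)/1.5625-.5
def proj(c,P):
    K=np.array([[c['fx'],0,c['cx']],[0,c['fy'],c['cy']],[0,0,1]])
    return cv2.projectPoints(np.array(P,float).reshape(-1,1,3),np.array(c['rvec']),np.array(c['tvec']),K,None)[0].reshape(-1,2)
def cross(ca,a,cb,b):
    (o1,d1),(o2,d2)=ray(ca,[a]),ray(cb,[b]); A=np.c_[d1[0],-d2[0]]
    s=np.linalg.lstsq(A,o2-o1,rcond=None)[0]; p,q=o1+s[0]*d1[0],o2+s[1]*d2[0]; return (p+q)/2,np.linalg.norm(p-q)
E
python3 - <<'E'
from h import *
np.set_printoptions(precision=4,suppress=True)
t=r.calibration('top');s=r.calibration('scene')
print('chest top', onplane(t,v2p([[110,141],[270,117],[289,238],[123,264]]),.108))
print('chest scene',onplane(s,v2p([[417,392],[592,491],[305,493]]),.108))
print('handle top',onplane(t,v2p([[180,295],[250,286]]),.07)); print('handle scene',onplane(s,v2p([[477,411],[550,452]]),.075))
im=cv2.cvtColor(r.read_camera('top'),cv2.COLOR_RGB2HSV)
for nm,m in(('grey',(im[:,:,1]<70)&(im[:,:,2]>35)&(im[:,:,2]<115)),('black',im[:,:,2]<45),('blue',(im[:,:,0]>105)&(im[:,:,1]>180))):
  for k in cv2.findContours(cv2.morphologyEx(m.astype(np.uint8),cv2.MORPH_OPEN,np.ones((5,5))),0,1)[0]:
    if 600<cv2.contourArea(k)<3000:
        (cx,cy),ax,an=cv2.fitEllipse(k); z={'grey':.012,'black':.033,'blue':.012}[nm]
        p=onplane(t,[[cx,cy]],z)[0]; e=onplane(t,[[cx+ax[1]/2,cy]],z)[0]
        print(nm,(round(cx*1.5625),round(cy*1.5625)),p,'rad',np.linalg.norm(e-p))
print('spindle',cross(t,v2p([[546,294]])[0],s,v2p([[299,252]])[0]))
print('bar',cross(t,v2p([[573,300]])[0],s,v2p([[289,242]])[0]))
print('bottle cap',onplane(t,v2p([[467,360]]),.2),'cup',onplane(t,v2p([[478,196]]),.075),'small cup',onplane(t,v2p([[196,168]]),.158))
a=r.read_camera('top')[165:225,300:390];b=r.read_camera('scene')[145:205,160:250]
cv2.imwrite('pics/c1.png',np.hstack([cv2.resize(x[:,:,::-1],(396,264),interpolation=cv2.INTER_CUBIC) for x in(a,b)]))
E
```

```text
chest top [[0.8529 0.3738 0.108 ]
 [0.8883 0.0968 0.108 ]
 [0.6711 0.063  0.108 ]
 [0.634  0.3413 0.108 ]]
chest scene [[0.6691 0.0754 0.108 ]
 [0.6255 0.3424 0.108 ]
 [0.8923 0.1041 0.108 ]]
handle top [[0.5861 0.2564 0.07  ]
 [0.5986 0.1362 0.07  ]]
handle scene [[0.6073 0.1415 0.075 ]
 [0.5891 0.2597 0.075 ]]
grey (535, 302) [ 0.5679 -0.3595  0.012 ] rad 0.05697568396787558
grey (682, 270) [ 0.6185 -0.625   0.012 ] rad 0.11715828114523615
grey (787, 236) [ 0.675 -0.817  0.012] rad 0.19800176855648055
black (553, 418) [ 0.364  -0.3742  0.033 ] rad 0.04502311955416245
black (416, 267) [ 0.6317 -0.1501  0.033 ] rad 0.047462409175351106
blue (626, 369) [ 0.4441 -0.5113  0.012 ] rad 0.05626725143737053
blue (365, 347) [ 0.4939 -0.0555  0.012 ] rad 0.054513541182682555
spindle (array([ 0.5668, -0.3629,  0.0931]), np.float64(0.0008027615138046295))
bar (array([ 0.5572, -0.4086,  0.0903]), np.float64(0.0023682833114706337))
bottle cap [[ 0.4512 -0.2184  0.2   ]] cup [[ 0.7463 -0.2599  0.075 ]] small cup [[0.7796 0.2073 0.158 ]]
```

View pics/c1.png

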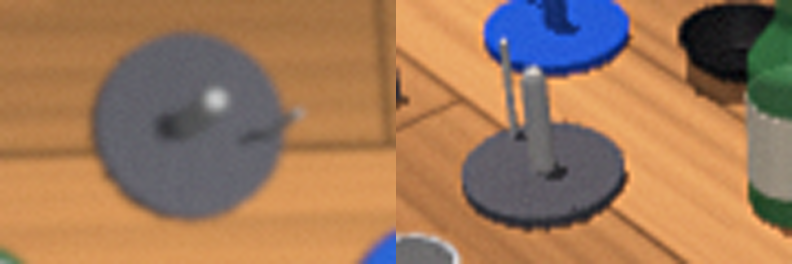

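The stand has a grey base at (0.568,-0.36), and the spindle is at (0.567,-0.362). Its tear bar points along about world -y. The chest yaw is about 7°, with the handle near (0.595,0.198). I'm moving above the handle now.

drive_tool(moves=[[[0.2, -0.21, 0], [0, 0, -0.23], -1], [[0.4, -0.42, 0], [0, 0, -0.46], -1], [[0.6, -0.63, 0], [0, 0, -0.7], 0], [[0.8, -0.84, 0], [0, 0, -0.93], 0.3], [[0.8, -0.84, 0], [0, 0, -0.93], 0.3], [[0.8, -0.84, 0], [0, 0, -0.93], 0.3], [[0.8, -0.84, 0], [0, 0, -0.93], 0.3], [[0.8, -0.84, 0], [0, 0, -0.93], 0.3]])

```text
t: 0.92
tool_pos: [0.4308, 0.3668, 0.3038]
tcp_rot: [0.0, 0.888, -0.46, -0.0]
ft_force: [-0.2, 0.9, 0.1]
width: 0.354
```

drive_tool(moves=[[[0.2, -0.21, 0], [0, 0, -0.23], 0.3], [[0.4, -0.42, -0.1], [0, 0, -0.46], 0.3], [[0.6, -0.63, -0.2], [0, 0, -0.7], 0.3], [[0.8, -0.84, -0.3], [0, 0, -0.93], 0.3], [[0.8, -0.84, -0.3], [0, 0, -0.93], 0.3], [[0.8, -0.84, -0.3], [0, 0, -0.93], 0.3], [[0.8, -0.84, -0.3], [0, 0, -0.93], 0.3], [[0.8, -0.84, -0.3], [0, 0, -0.93], 0.3]])

```text
t: 1.58
tool_pos: [0.5902, 0.1994, 0.2422]
tcp_rot: [0.001, 0.751, -0.66, -0.0]
ft_force: [0.3, 0.1, 0.1]
width: 0.352
```

```bash
python3 - <<'E'
from h import *
s=r.sense();print(s['t'],s['tool_pos'],s['tcp_rot'],s['width'],s['joint_positions'])
c=r.calibration('wrist');print(c)
im=r.read_camera('wrist')
cv2.imwrite('pics/w1.png',cv2.resize(im[:,:,::-1],(800,600),interpolation=cv2.INTER_CUBIC))
E
```

```text
1.5833 [0.59018918 0.19938699 0.24215001] [ 1.38590401e-03  7.51055897e-01 -6.60237005e-01 -4.64472289e-04] 0.35214021199058 [ 6.46544139e-01  1.04500032e-01  4.06177357e-02 -3.51362599e-04
 -1.50981625e+00 -5.17996326e-01]
{'fx': 280.38986844021485, 'fy': 280.38986844021485, 'cx': 257.4991368076546, 'cy': 195.53376804470187, 'rvec': array([-0.19818188,  3.07274087,  0.48934824]), 'tvec': array([ 0.60983299, -0.138171  ,  0.2856844 ])}
```

View pics/w1.png

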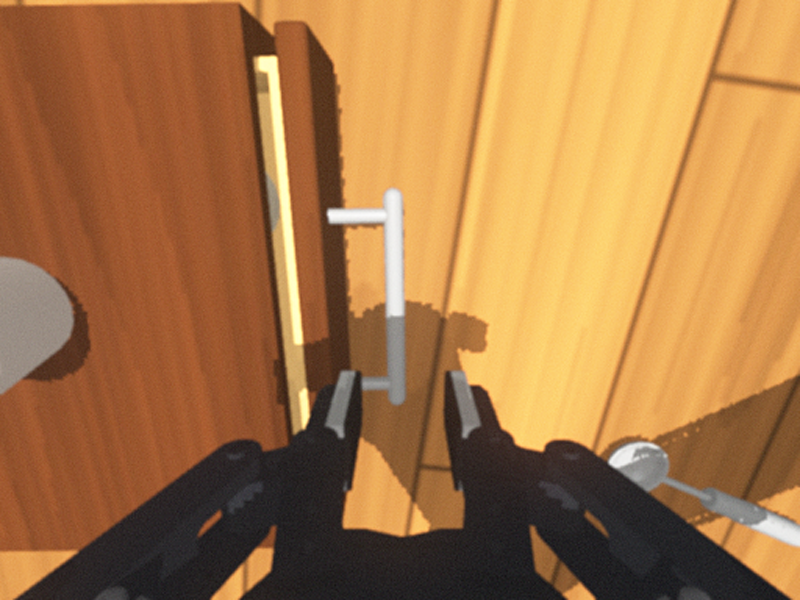

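The wrist view shows the bar from (393,192) to (398,400), between the finger planes but offset along y. The drawer is ajar by roughly 30 mm.

```bash
python3 - <<'E'
from h import *
np.set_printoptions(precision=4,suppress=True)
c=r.calibration('wrist')
h=onplane(c,v2p([[393,192],[398,402]]),.07);print(h,h.mean(0),np.degrees(np.arctan2(*(h[0]-h[1])[[1,0]]))-90, np.linalg.norm(h[0]-h[1]))
e=onplane(c,v2p([[240,5],[275,310]]),.108);print('chest edge',e,np.degrees(np.arctan2(*(e[0]-e[1])[[1,0]])))
f=onplane(c,v2p([[276,25],[305,310]]),.096);f2=onplane(c,v2p([[305,25],[348,400]]),.096);print('front rear edge',f,'front edge',f2)
q=r.sense()['tcp_rot'];from scipy.spatial.transform import Rotation as R
print(R.from_quat(np.roll(q,-1)).as_matrix())
E
```

```text
[[0.6027 0.1376 0.07  ]
 [0.5837 0.2646 0.07  ]] [0.5932 0.2011 0.07  ] -171.4852020488913 0.1283339078825709
chest edge [[0.6724 0.0708 0.108 ]
 [0.6532 0.199  0.108 ]] -81.47171951996395
front rear edge [[0.6611 0.0732 0.096 ]
 [0.6407 0.2014 0.096 ]] front edge [[0.6487 0.0716 0.096 ]
 [0.6135 0.2517 0.096 ]]
[[ 0.1297 -0.9916 -0.001 ]
 [-0.9916 -0.1297 -0.0005]
 [ 0.0004  0.001  -1.    ]]
```

drive_tool(moves=[[[0.015, 0.01, 0], [0, 0, 0.033], 0.45], [[0.015, 0.01, -0.15], [0, 0, 0.033], 0.45], [[0.015, 0.01, -0.3], [0, 0, 0.033], 0.45], [[0.015, 0.01, -0.45], [0, 0, 0.033], 0.45], [[0.015, 0.01, -0.6], [0, 0, 0.033], 0.45], [[0.015, 0.01, -0.6], [0, 0, 0.033], 0.45], [[0.015, 0.01, -0.6], [0, 0, 0.033], 0.45]])

```text
t: 2.22
tool_pos: [0.5927, 0.2037, 0.1247]
tcp_rot: [-0.001, 0.758, -0.652, 0.0]
ft_force: [0.6, -0.1, -0.1]
width: 0.271
```

drive_tool(moves=[[[0, 0, 0], [0, 0, 0], 1], [[0, 0, 0], [0, 0, 0], 1], [[0, 0, 0], [0, 0, 0], 1], [[0, 0, 0], [0, 0, 0], 1], [[0, 0, 0], [0, 0, 0], 1], [[0, 0, 0], [0, 0, 0], 1]], newtons=50)

```text
t: 2.72
tool_pos: [0.5931, 0.2034, 0.1251]
tcp_rot: [-0.002, 0.758, -0.653, -0.0]
ft_force: [-2.1, 5.7, 4.0]
width: 0.107
```

drive_tool(moves=[[[-0.06, -0.009, 0], [0, 0, 0], 1], [[-0.14, -0.021, 0], [0, 0, 0], 1], [[-0.24, -0.036, 0], [0, 0, 0], 1], [[-0.34, -0.051, 0], [0, 0, 0], 1], [[-0.44, -0.066, 0], [0, 0, 0], 1], [[-0.54, -0.081, 0], [0, 0, 0], 1], [[-0.62, -0.093, 0], [0, 0, 0], 1], [[-0.65, -0.0975, 0], [0, 0, 0], 1]])

```text
t: 3.38
tool_pos: [0.4619, 0.1845, 0.1251]
tcp_rot: [-0.003, 0.758, -0.652, -0.001]
ft_force: [1.5, 10.6, 0.7]
width: 0.106
```

drive_tool(moves=[[[-0.01, -0.0015, 0], [0, 0, 0], 1], [[-0.02, -0.003, 0], [0, 0, 0], 1], [[-0.03, -0.0045, 0], [0, 0, 0], 1], [[-0.04, -0.006, 0], [0, 0, 0], 1]])

```text
t: 3.72
tool_pos: [0.4553, 0.1836, 0.125]
tcp_rot: [-0.003, 0.758, -0.653, -0.001]
ft_force: [-0.2, 10.8, 1.4]
width: 0.107
```

drive_tool(moves=[[[-0.01, 0, 0], [0, 0, 0], 1], [[-0.02, 0, 0], [0, 0, 0], 1], [[-0.03, 0, 0], [0, 0, 0], 1], [[-0.03, 0, 0], [0, 0, 0], 1]])

```text
t: 4.05
tool_pos: [0.4492, 0.1828, 0.125]
tcp_rot: [-0.002, 0.758, -0.653, -0.001]
ft_force: [-2.1, 7.9, 3.7]
width: 0.11
```

drive_tool(moves=[[[-0.01, 0, 0], [0, 0, 0], 1], [[-0.02, 0, 0], [0, 0, 0], 1], [[-0.02, 0, 0], [0, 0, 0], 1]])

```text
t: 4.3
tool_pos: [0.4452, 0.1823, 0.125]
tcp_rot: [-0.002, 0.758, -0.653, -0.0]
ft_force: [-2.0, 5.3, 4.0]
width: 0.11
```

drive_tool(moves=[[[-0.01, -0.0015, 0], [0, 0, 0], 1], [[-0.02, -0.003, 0], [0, 0, 0], 1], [[-0.03, -0.0045, 0], [0, 0, 0], 1], [[-0.03, -0.0045, 0], [0, 0, 0], 1]])

```text
t: 4.63
tool_pos: [0.4392, 0.1814, 0.125]
tcp_rot: [-0.002, 0.758, -0.653, -0.0]
ft_force: [-2.1, 5.8, 4.4]
width: 0.106
```

```bash
python3 - <<'E'
from h import *
np.set_printoptions(precision=4,suppress=True)
s=r.sense();print(s['tool_pos'],s['ft_force'],s['joint_torque'])
cv2.imwrite('pics/t2.png',cv2.resize(r.read_camera('top')[70:230,20:250,::-1],(800,556),interpolation=cv2.INTER_CUBIC))
E
```

```text
[0.4392 0.1814 0.125 ] [-2.0502  5.8246  4.4132] [ -2.8322 -18.8638  29.8891   7.4754  -0.9946   0.0107]
```

View pics/t2.png

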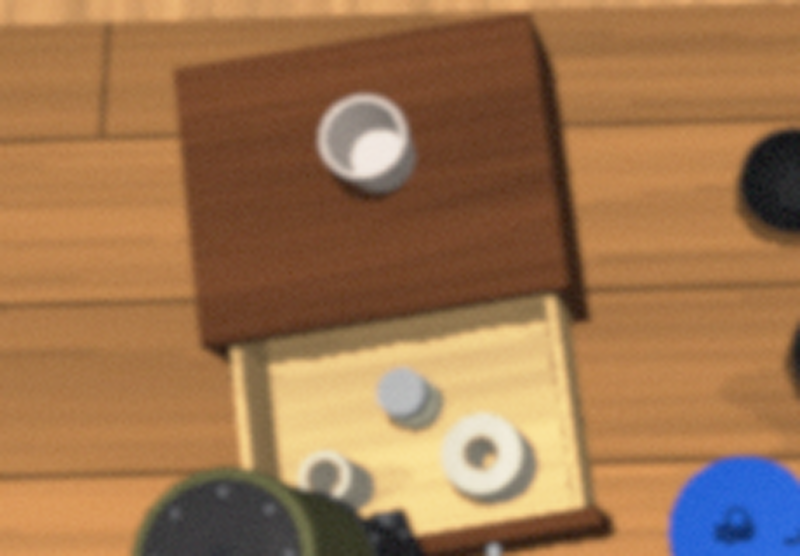

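The drawer is open and the fat roll's bore is at crop (482,452), with the jar cap at (403,393) and the thin roll at (327,475). I've felt no stop yet, so I'll keep pulling.

drive_tool(moves=[[[-0.01, -0.0015, 0], [0, 0, 0], 1], [[-0.02, -0.003, 0], [0, 0, 0], 1], [[-0.03, -0.0045, 0], [0, 0, 0], 1], [[-0.03, -0.0045, 0], [0, 0, 0], 1]])

```text
t: 5.02
tool_pos: [0.4378, 0.1813, 0.1252]
tcp_rot: [-0.007, 0.757, -0.653, 0.003]
ft_force: [34.6, 7.7, -17.9]
width: 0.105
```

```bash
python3 - <<'E'
from h import *
np.set_printoptions(precision=4,suppress=True)
t=r.calibration('top')
p=lambda L:(np.array(L,float)+.5)/3.478-.5+[20,70]
print('roll',onplane(t,p([[482,452],[484,453]]),.088),'jar',onplane(t,p([[403,393]]),.08),'thin',onplane(t,p([[327,475]]),.088))
print('front corner',onplane(t,p([[609,525]]),.096),'chest front corners',onplane(t,p([[205,345],[566,291]]),.108))
E
```

```text
roll [[0.5503 0.1357 0.088 ]
 [0.5495 0.1342 0.088 ]] jar [[0.5989 0.1988 0.08  ]] thin [[0.5358 0.2525 0.088 ]]
front corner [[0.4917 0.0387 0.096 ]] chest front corners [[0.6338 0.3411 0.108 ]
 [0.6681 0.0693 0.108 ]]
```

The stop is reached: force jumped to 35 N, and the handle geometry fits an overlay front. Releasing the handle, then rising and turning over the roll.

drive_tool(moves=[[[0.022, 0, 0], [0, 0, 0], 1], [[0.022, 0, 0], [0, 0, 0], 0.45], [[0.022, 0, 0], [0, 0, 0], 0.45], [[0.022, 0, 0], [0, 0, 0], 0.45], [[0.022, 0, 0.15], [0, 0, 0], 0.45], [[0.022, 0, 0.35], [0, 0, 0], 0.45], [[0.022, 0, 0.55], [0, 0, 0], 0.45], [[0.022, 0, 0.65], [0, 0, 0], 0.45]])

```text
t: 5.68
tool_pos: [0.438, 0.1789, 0.2589]
tcp_rot: [-0.002, 0.757, -0.653, 0.001]
ft_force: [0.6, 0.5, 0.4]
width: 0.273
```

drive_tool(moves=[[[0.1, -0.05, 0.02], [0, 0, 0.23], -1], [[0.2, -0.1, 0.02], [0, 0, 0.46], -1], [[0.3, -0.15, 0.02], [0, 0, 0.7], -1], [[0.4, -0.2, 0.02], [0, 0, 0.93], -1], [[0.5, -0.23, 0.02], [0, 0, 1], -1], [[0.55, -0.23, 0.02], [0, 0, 1], -1]])

```text
t: 6.18
tool_pos: [0.5485, 0.1316, 0.2569]
tcp_rot: [0.001, 0.901, -0.435, -0.0]
ft_force: [-0.4, 0.3, -0.4]
width: 1.002
```

drive_tool(moves=[[[0, 0, 0], [0, 0, 0.23], -1], [[0, 0, 0], [0, 0, 0.46], -1], [[0, 0, 0], [0, 0, 0.7], -1], [[0, 0, 0], [0, 0, 0.93], -1], [[0, 0, 0], [0, 0, 1], -1]])

```text
t: 6.6
tool_pos: [0.547, 0.1328, 0.2572]
tcp_rot: [0.001, 0.983, -0.184, -0.001]
ft_force: [-0.0, 0.2, 0.6]
width: 1.001
```

drive_tool(moves=[[[0, 0, 0], [0, 0, 0.23], -1], [[0, 0, 0], [0, 0, 0.46], -1], [[0, 0, 0], [0, 0, 0.7], -1], [[0, 0, 0], [0, 0, 0.93], -1], [[0, 0, 0], [0, 0, 1], -1], [[0, 0, 0], [0, 0, 1], -1]])

```text
t: 7.1
tool_pos: [0.547, 0.1329, 0.2573]
tcp_rot: [0.0, 0.997, 0.074, -0.001]
ft_force: [0.2, -0.4, -0.4]
width: 0.997
```

```bash
python3 - <<'E'
from h import *
np.set_printoptions(precision=4,suppress=True)
s=r.sense();print(s['t'],s['tool_pos'],s['tcp_rot'],s['width'],s['joint_positions'],s['ft_force'])
c=r.calibration('wrist');print(c)
cv2.imwrite('pics/w3.png',cv2.resize(r.read_camera('wrist')[:,:,::-1],(800,600),interpolation=cv2.INTER_CUBIC))
E
```

```text
7.1 [0.547  0.1329 0.2573] [ 0.0005  0.9972  0.0742 -0.0007] 0.9974911773517825 [ 0.5951 -0.0576 -0.0969  0.0002 -1.5332  1.1242] [ 0.1527 -0.3834 -0.3668]
{'fx': 280.38986844021485, 'fy': 280.38986844021485, 'cx': 257.4991368076546, 'cy': 195.53376804470187, 'rvec': array([-2.1855,  1.8815,  0.3022]), 'tvec': array([0.0507, 0.5055, 0.5119])}
```

View pics/w3.png

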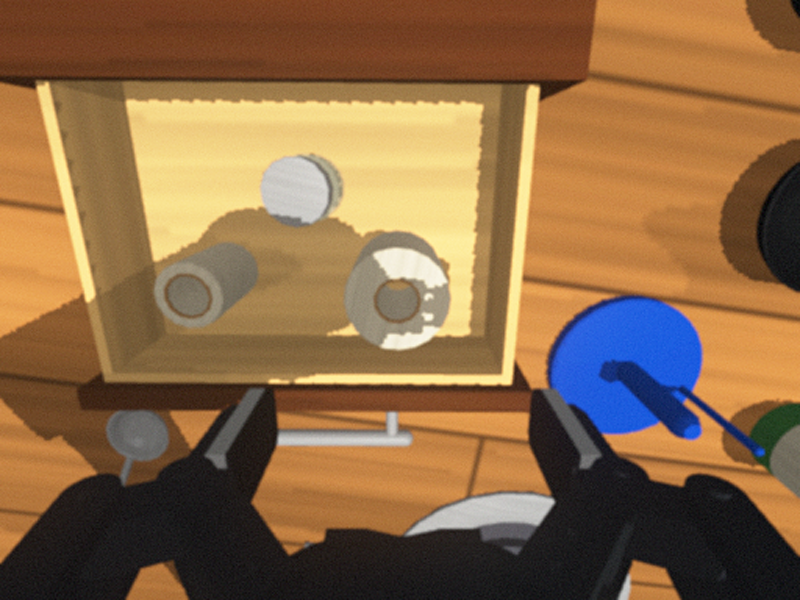

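The wrist view shows the fat roll's top at (397,299) in the drawer's front right. The jar is at (295,190), the thin roll at (189,296), and the right wall top runs from (525,85) to (505,385).

```bash
python3 - <<'E'
from h import *
np.set_printoptions(precision=4,suppress=True)
c=r.calibration('wrist')
P=lambda L,z:onplane(c,v2p(L),z)
print('roll',P([[398,299],[345,299],[451,299],[398,248],[398,350]],.088));print('thin',P([[189,296]],.088),'jar',P([[295,190]],.08))
print('wallR inner',P([[526,90],[500,376]],.086),'front inner edge',P([[105,380],[510,380]],.088))
E
```

```text
roll [[0.5515 0.1371 0.088 ]
 [0.547  0.1671 0.088 ]
 [0.5559 0.107  0.088 ]
 [0.5806 0.1413 0.088 ]
 [0.52   0.1325 0.088 ]]
thin [[0.5358 0.2554 0.088 ]] jar [[0.6026 0.2015 0.08  ]]
wallR inner [[0.6684 0.0894 0.086 ]
 [0.5111 0.0681 0.086 ]] front inner edge [[0.4742 0.3063 0.088 ]
 [0.5103 0.0621 0.088 ]]
```

drive_tool(moves=[[[0.02, 0.02, 0], [0, 0, 0], -0.7], [[0.02, 0.02, -0.1], [0, 0, 0], -0.7], [[0.02, 0.02, -0.22], [0, 0, 0], -0.7], [[0.02, 0.02, -0.35], [0, 0, 0], -0.7], [[0.02, 0.02, -0.48], [0, 0, 0], -0.7], [[0.02, 0.02, -0.6], [0, 0, 0], -0.7], [[0.02, 0.02, -0.685], [0, 0, 0], -0.7], [[0.02, 0.02, -0.685], [0, 0, 0], -0.7]])

```text
t: 7.82
tool_pos: [0.5494, 0.1366, 0.116]
tcp_rot: [0.001, 0.997, 0.073, -0.004]
ft_force: [0.5, 0.7, -1.2]
width: 0.848
```

drive_tool(moves=[[[0, 0, 0], [0, 0, 0], -0.7], [[0, 0, 0], [0, 0, 0], -0.5], [[0, 0, 0], [0, 0, 0], -0.3], [[0, 0, 0], [0, 0, 0], 0.2], [[0, 0, 0], [0, 0, 0], 0.5], [[0, 0, 0], [0, 0, 0], 0.5]], newtons=40)

```text
t: 8.32
tool_pos: [0.5523, 0.1377, 0.1231]
tcp_rot: [-0.0, 0.997, 0.074, 0.002]
ft_force: [-0.5, 0.3, 5.6]
width: 0.704
```

The roll is gripped at width 0.704 (60 mm). Lifting, then carrying it across with a turn.

drive_tool(moves=[[[0, 0, 0.05], [0, 0, 0], 0.5], [[0, 0, 0.15], [0, 0, 0], 0.5], [[0, 0, 0.27], [0, 0, 0], 0.5], [[0, 0, 0.4], [0, 0, 0], 0.5], [[0, 0, 0.53], [0, 0, 0], 0.5], [[0, 0, 0.66], [0, 0, 0], 0.5], [[0, 0, 0.76], [0, 0, 0], 0.5], [[0, 0, 0.8], [0, 0, 0], 0.5]])

```text
t: 8.98
tool_pos: [0.5519, 0.1372, 0.285]
tcp_rot: [-0.001, 0.997, 0.074, 0.002]
ft_force: [0.9, -1.0, 0.3]
width: 0.707
```

drive_tool(moves=[[[0.02, -0.05, 0], [0, 0, -0.1], 0.5], [[0.04, -0.16, 0], [0, 0, -0.25], 0.5], [[0.06, -0.29, 0], [0, 0, -0.4], 0.5], [[0.08, -0.42, 0], [0, 0, -0.55], 0.5], [[0.1, -0.55, 0], [0, 0, -0.7], 0.5], [[0.1, -0.68, 0], [0, 0, -0.85], 0.5], [[0.1, -0.81, 0], [0, 0, -0.95], 0.5], [[0.1, -0.9, 0], [0, 0, -1], 0.5]])

```text
t: 9.65
tool_pos: [0.5708, -0.0446, 0.2799]
tcp_rot: [0.0, 0.982, -0.189, -0.001]
ft_force: [0.1, 0.4, -0.3]
width: 0.708
```

drive_tool(moves=[[[0, -0.1, 0], [0, 0, -0.1], 0.5], [[0, -0.22, 0], [0, 0, -0.25], 0.5], [[0, -0.34, 0], [0, 0, -0.4], 0.5], [[0, -0.46, 0], [0, 0, -0.55], 0.5], [[0, -0.58, 0], [0, 0, -0.7], 0.5], [[0, -0.7, 0], [0, 0, -0.85], 0.5], [[0, -0.8, 0], [0, 0, -0.95], 0.5], [[0, -0.85, 0], [0, 0, -1], 0.5]])

```text
t: 10.32
tool_pos: [0.5708, -0.2146, 0.2796]
tcp_rot: [0.0, 0.9, -0.437, -0.001]
ft_force: [-0.1, 0.8, -1.1]
width: 0.707
```

drive_tool(moves=[[[0, -0.06, 0], [0, 0, -0.1], 0.5], [[0, -0.14, 0], [0, 0, -0.25], 0.5], [[0, -0.23, 0], [0, 0, -0.4], 0.5], [[-0.01, -0.33, 0], [0, 0, -0.55], 0.5], [[-0.02, -0.43, 0], [0, 0, -0.7], 0.5], [[-0.03, -0.53, 0], [0, 0, -0.85], 0.5], [[-0.03, -0.6, 0], [0, 0, -0.95], 0.5], [[-0.03, -0.64, 0], [0, 0, -0.97], 0.5]])

```text
t: 10.98
tool_pos: [0.565, -0.3417, 0.2797]
tcp_rot: [0.0, 0.761, -0.648, -0.001]
ft_force: [-1.0, 1.4, -0.7]
width: 0.704
```

```bash
python3 - <<'E'
from h import *
np.set_printoptions(precision=4,suppress=True)
s=r.sense();print(s['t'],s['tool_pos'],s['tcp_rot'],s['width'],s['joint_positions'],s['ft_force'])
cv2.imwrite('pics/w4.png',cv2.resize(r.read_camera('wrist')[:,:,::-1],(800,600),interpolation=cv2.INTER_CUBIC))
E
```

```text
10.9833 [ 0.565  -0.3417  0.2797] [ 0.0003  0.7615 -0.6482 -0.0009] 0.7037421303932475 [-0.2419  0.2004  0.2153 -0.0004 -1.5876  0.4022] [-0.994   1.3545 -0.7348]
```

View pics/w4.png

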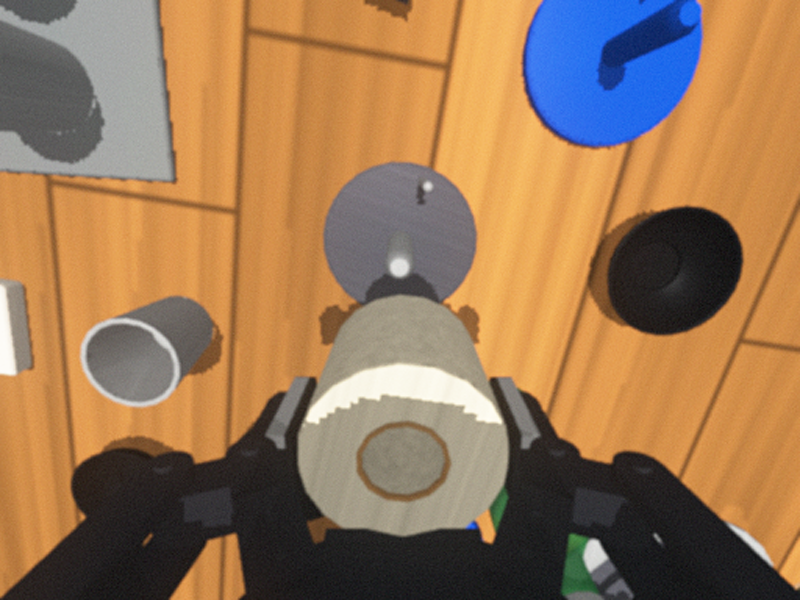

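The spindle tip is at (399,266) and the bar top at (427,186). The roll's bore is at (403,460), held upright in the grip.

```bash
python3 - <<'E'
from h import *
np.set_printoptions(precision=4,suppress=True)
c=r.calibration('wrist');P=lambda L,z:onplane(c,v2p(L),z)
print('tip',P([[399,266]],.093),'bar',P([[427,186]],.095))
b=P([[357,460],[449,460],[403,421],[403,500]],.245);print('bore',b,b.mean(0),b[:2].mean(0),b[2:].mean(0))
o=P([[298,455],[508,455],[403,365]],.245);print('outer',o,np.linalg.norm(o[0]-o[1]))
im=r.read_camera('wrist');g=cv2.cvtColor(im,cv2.COLOR_RGB2HSV)
m=((g[:,:,2]>30)&(g[:,:,1]<90)&(g[:,:,2]<140)).astype(np.uint8);m[190:]=0
k=max(cv2.findContours(m[95:,200:310].copy(),0,1)[0],key=cv2.contourArea)+np.array([200,95])
k=k[k[:,0,1]<165]
p=P_=onplane(c,k.reshape(-1,2),.012)
A=np.c_[2*p[:,:2],np.ones(len(p))];x=np.linalg.lstsq(A,(p[:,:2]**2).sum(1),rcond=None)[0];print('base circle',x[:2],np.sqrt(x[2]+x[0]**2+x[1]**2))
E
```

```text
tip [[ 0.5696 -0.3616  0.093 ]] bar [[ 0.5614 -0.4099  0.095 ]]
bore [[ 0.5772 -0.3388  0.245 ]
 [ 0.5513 -0.343   0.245 ]
 [ 0.5663 -0.3535  0.245 ]
 [ 0.562  -0.327   0.245 ]] [ 0.5642 -0.3406  0.245 ] [ 0.5643 -0.3409  0.245 ] [ 0.5642 -0.3403  0.245 ]
outer [[ 0.5939 -0.3378  0.245 ]
 [ 0.5351 -0.3473  0.245 ]
 [ 0.5691 -0.3703  0.245 ]] 0.059507512589446046
base circle [ 0.5699 -0.3612] 0.0579624789498463
```

drive_tool(moves=[[[0.01, -0.04, 0], [0, 0, 0], 0.5], [[0.027, -0.105, 0], [0, 0, 0], 0.5], [[0.027, -0.105, -0.1], [0, 0, 0], 0.5], [[0.027, -0.105, -0.2], [0, 0, 0], 0.5], [[0.027, -0.105, -0.3], [0, 0, 0], 0.5], [[0.027, -0.105, -0.3], [0, 0, 0], 0.5], [[0.027, -0.105, -0.3], [0, 0, 0], 0.5]])

```text
t: 11.67
tool_pos: [0.5707, -0.361, 0.2199]
tcp_rot: [0.001, 0.763, -0.646, -0.001]
ft_force: [-1.2, -0.8, 0.1]
width: 0.706
```

```bash
python3 - <<'E'
from h import *
np.set_printoptions(precision=4,suppress=True)
s=r.sense();print(s['t'],s['tool_pos'],s['tcp_rot'],s['width'],s['ft_force'])
c=r.calibration('wrist')
a=r.read_camera('wrist');b=r.read_camera('scene')[130:220,150:270]
cv2.imwrite('pics/w5.png',np.hstack([cv2.resize(x[:,:,::-1],(400,300),interpolation=cv2.INTER_CUBIC) for x in(a,b)]))
E
```

```text
11.6667 [ 0.5707 -0.361   0.2199] [ 0.0006  0.7629 -0.6465 -0.0012] 0.7057089749578181 [-1.2422 -0.8093  0.1424]
```

View pics/w5.png

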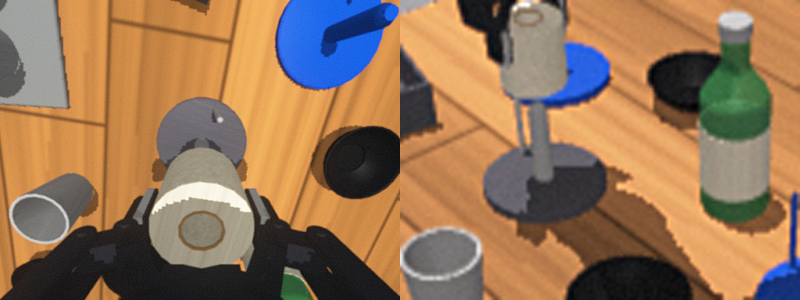

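The wrist view shows the roll over the base. The scene view shows its underside just above the spindle tip, roughly coaxial, so I'll check the offset numerically.

```bash
python3 - <<'E'
from h import *
np.set_printoptions(precision=4,suppress=True)
L=[]
for i in range(5):
    im=r.read_camera('scene');s=r.sense();L.append(np.r_[s['tool_pos'],s['ft_force']])
print(np.array(L))
m=np.mean(L,0);c=r.calibration('scene')
for n,z in(('roll top',m[2]-.101+.066),('roll bot',m[2]-.101)):
    print(n,(proj(c,[[m[0],m[1],z]])-[150,130])*3.333)
for xy in([.5699,-.3614],[.567,-.362]):print('spindle z.1,.05,.012',((proj(c,[[*xy,.1],[*xy,.05],[*xy,.012]]))-[150,130])*3.333)
g=cv2.cvtColor(im,cv2.COLOR_RGB2HSV)
for row in range(138,185,3):
    w=g[row,170:215]; ok=np.where((w[:,1]<60)&(w[:,2]>80))[0]; print(row,(ok.min()+170,ok.max()+170) if len(ok) else None, ok+170 if row>156 else '')
E
```

```text
[[ 0.5715 -0.3618  0.2232  0.9393  0.2086 -1.0068]
 [ 0.5714 -0.3618  0.2231 -0.5406  0.5399 -1.5974]
 [ 0.5713 -0.3618  0.2228  0.162  -0.1912 -0.7463]
 [ 0.5712 -0.3617  0.2224 -0.3299  0.3138 -0.612 ]
 [ 0.5711 -0.3617  0.222   0.1884  0.1108 -0.8656]]
roll top [[123.661   15.9725]]
roll bot [[130.7     79.5936]]
spindle z.1,.05,.012 [[134.3621  99.1697]
 [139.2188 143.4156]
 [142.7455 175.5446]]
spindle z.1,.05,.012 [[136.5381  97.7507]
 [141.3314 141.9659]
 [144.8122 174.0748]]
138 (np.int64(182), np.int64(199)) 
141 (np.int64(181), np.int64(198)) 
144 (np.int64(181), np.int64(198)) 
147 (np.int64(181), np.int64(199)) 
150 (np.int64(180), np.int64(199)) 
153 (np.int64(180), np.int64(199)) 
156 (np.int64(181), np.int64(197)) 
159 (np.int64(184), np.int64(188)) [184 185 188]
162 (np.int64(185), np.int64(193)) [185 189 190 191 192 193]
165 (np.int64(185), np.int64(193)) [185 189 190 191 192 193]
168 (np.int64(185), np.int64(193)) [185 186 189 190 191 192 193]
171 (np.int64(186), np.int64(194)) [186 189 190 191 192 193 194]
174 (np.int64(186), np.int64(203)) [186 187 188 189 190 191 192 193 194 195 196 197 198 199 200 201 202 203]
177 (np.int64(180), np.int64(208)) [180 181 182 183 184 185 186 187 188 189 190 191 192 193 194 195 196 197
 198 199 200 201 202 203 204 205 206 207 208]
180 (np.int64(176), np.int64(195)) [176 177 178 179 180 181 182 183 184 185 186 187 188 189 190 191 192 193
 194 195]
183 (np.int64(175), np.int64(195)) [175 176 177 178 179 180 181 182 183 184 185 186 187 188 191 192 193 194
 195]
```

Alignment is within about 1 mm in both views. Lowering in stages and watching the force.

drive_tool(moves=[[[-0.003, -0.004, 0], [0, 0, 0], 0.5], [[-0.003, -0.004, -0.04], [0, 0, 0], 0.5], [[-0.003, -0.004, -0.08], [0, 0, 0], 0.5], [[-0.003, -0.004, -0.12], [0, 0, 0], 0.5], [[-0.003, -0.004, -0.16], [0, 0, 0], 0.5], [[-0.003, -0.004, -0.2], [0, 0, 0], 0.5], [[-0.003, -0.004, -0.2], [0, 0, 0], 0.5]])

```text
t: 12.6
tool_pos: [0.5694, -0.362, 0.1777]
tcp_rot: [0.0, 0.762, -0.647, -0.002]
ft_force: [0.5, -0.0, -1.7]
width: 0.7
```

drive_tool(moves=[[[0, 0, -0.04], [0, 0, 0], 0.5], [[0, 0, -0.08], [0, 0, 0], 0.5], [[0, 0, -0.12], [0, 0, 0], 0.5], [[0, 0, -0.16], [0, 0, 0], 0.5], [[0, 0, -0.2], [0, 0, 0], 0.5], [[0, 0, -0.24], [0, 0, 0], 0.5], [[0, 0, -0.26], [0, 0, 0], 0.5], [[0, 0, -0.26], [0, 0, 0], 0.5]])

```text
t: 13.27
tool_pos: [0.5697, -0.3623, 0.1271]
tcp_rot: [0.0, 0.762, -0.647, -0.001]
ft_force: [0.5, -0.0, -0.9]
width: 0.707
```

drive_tool(moves=[[[0, 0, -0.01], [0, 0, 0], 0.5], [[0, 0, -0.02], [0, 0, 0], 0.5], [[0, 0, -0.03], [0, 0, 0], 0.5], [[0, 0, -0.03], [0, 0, 0], 0.5]])

```text
t: 13.6
tool_pos: [0.5701, -0.3625, 0.1226]
tcp_rot: [0.0, 0.762, -0.647, -0.0]
ft_force: [-0.8, 0.1, -1.2]
width: 0.703
```

drive_tool(moves=[[[0, 0, -0.01], [0, 0, 0], 0.5], [[0, 0, -0.02], [0, 0, 0], 0.5], [[0, 0, -0.03], [0, 0, 0], 0.5], [[0, 0, -0.03], [0, 0, 0], 0.5]])

```text
t: 13.93
tool_pos: [0.57, -0.3624, 0.1162]
tcp_rot: [0.0, 0.762, -0.647, -0.0]
ft_force: [1.1, -0.2, -1.0]
width: 0.701
```

drive_tool(moves=[[[0, 0, -0.005], [0, 0, 0], 0.5], [[0, 0, -0.01], [0, 0, 0], 0.5], [[0, 0, -0.01], [0, 0, 0], 0.5]])

```text
t: 14.18
tool_pos: [0.5701, -0.3625, 0.1146]
tcp_rot: [0.0, 0.762, -0.647, -0.0]
ft_force: [-0.9, 0.3, -1.4]
width: 0.703
```

drive_tool(moves=[[[0, 0, -0.005], [0, 0, 0], 0.5], [[0, 0, -0.01], [0, 0, 0], 0.5], [[0, 0, -0.01], [0, 0, 0], 0.5]])

```text
t: 14.43
tool_pos: [0.5703, -0.3625, 0.1132]
tcp_rot: [0.0, 0.762, -0.647, 0.0]
ft_force: [0.0, 0.2, 0.5]
width: 0.706
```

drive_tool(moves=[[[0, 0, -0.005], [0, 0, 0], 0.5], [[0, 0, -0.01], [0, 0, 0], 0.5], [[0, 0, -0.01], [0, 0, 0], 0.5]])

```text
t: 14.68
tool_pos: [0.5703, -0.3625, 0.1131]
tcp_rot: [0.0, 0.763, -0.647, 0.0]
ft_force: [-4.4, 4.4, 9.0]
width: 0.702
```

Contact at 9 N, at exactly the predicted height. Releasing and rising.

drive_tool(moves=[[[0, 0, 0.005], [0, 0, 0], 0], [[0, 0, 0.005], [0, 0, 0], -0.4], [[0, 0, 0.005], [0, 0, 0], -0.6], [[0, 0, 0.005], [0, 0, 0], -0.8], [[0, 0, 0.005], [0, 0, 0], -0.8], [[0, 0, 0.005], [0, 0, 0], -0.8]])

```text
t: 15.18
tool_pos: [0.5701, -0.3625, 0.1113]
tcp_rot: [0.0, 0.762, -0.647, -0.0]
ft_force: [-0.5, -0.1, 0.7]
width: 0.898
```

drive_tool(moves=[[[0, 0, 0.05], [0, 0, 0], -0.8], [[0, 0, 0.13], [0, 0, 0], -0.8], [[0, 0, 0.23], [0, 0, 0], -0.8], [[0, 0, 0.35], [0, 0, 0], -0.8], [[0, 0, 0.48], [0, 0, 0], -0.8], [[0, 0, 0.62], [0, 0, 0], -0.8], [[0, 0, 0.76], [0, 0, 0], -0.8], [[0, 0, 0.9], [0, 0, 0], -0.8]])

```text
t: 15.85
tool_pos: [0.5699, -0.3625, 0.2941]
tcp_rot: [0.0, 0.762, -0.647, 0.0]
ft_force: [0.9, -1.0, -0.1]
width: 0.898
```

```bash
python3 - <<'E'
from h import *
s=r.sense();print(s['t'],s['tool_pos'],s['width'],s['joint_positions'])
a=r.read_camera('wrist');b=r.read_camera('scene')[130:220,150:270]
cv2.imwrite('pics/w6.png',np.hstack([cv2.resize(x[:,:,::-1],(400,300),interpolation=cv2.INTER_CUBIC) for x in(a,b)]))
E
```

```text
15.85 [ 0.56991284 -0.36250166  0.2941463 ] 0.898059486101478 [-2.71176389e-01  2.40432837e-01  2.87569215e-01  3.46303689e-04
 -1.61728365e+00  4.34308915e-01]
```

View pics/w6.png

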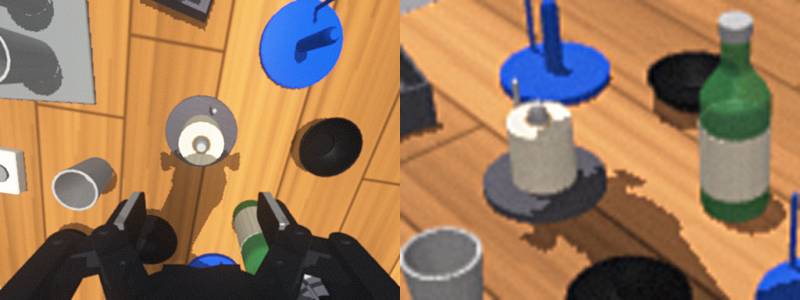

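The roll sits on the base with the spindle through its bore. The thin roll, bottle and bowls look undisturbed. Returning to the handle.

drive_tool(moves=[[[0, 0.08, 0], [0, 0, -0.03], 0.45], [[0, 0.22, 0], [0, 0, -0.03], 0.45], [[0, 0.37, 0], [0, 0, -0.03], 0.45], [[0, 0.52, 0], [0, 0, -0.03], 0.45], [[0, 0.67, 0], [0, 0, -0.03], 0.45], [[0, 0.82, 0], [0, 0, -0.03], 0.45], [[0, 0.94, 0], [0, 0, -0.03], 0.45], [[0, 1, 0], [0, 0, -0.03], 0.45]])

```text
t: 16.62
tool_pos: [0.5701, -0.1601, 0.2925]
tcp_rot: [-0.0, 0.758, -0.652, 0.0]
ft_force: [0.2, -0.2, -0.9]
width: 0.277
```

drive_tool(moves=[[[-0.05, 0.1, 0], [0, 0, 0], 0.45], [[-0.12, 0.24, 0], [0, 0, 0], 0.45], [[-0.22, 0.38, 0], [0, 0, 0], 0.45], [[-0.33, 0.52, 0], [0, 0, 0], 0.45], [[-0.44, 0.67, 0], [0, 0, 0], 0.45], [[-0.54, 0.82, 0], [0, 0, 0], 0.45], [[-0.62, 0.94, 0], [0, 0, 0], 0.45], [[-0.66, 1, 0], [0, 0, 0], 0.45]])

```text
t: 17.28
tool_pos: [0.4368, 0.0391, 0.2927]
tcp_rot: [-0.001, 0.758, -0.652, 0.0]
ft_force: [-0.2, 0.5, -0.2]
width: 0.277
```

drive_tool(moves=[[[0, 0.1, 0], [0, 0, 0], 0.45], [[0, 0.22, -0.03], [0, 0, 0], 0.45], [[0, 0.34, -0.06], [0, 0, 0], 0.45], [[0, 0.46, -0.1], [0, 0, 0], 0.45], [[0, 0.58, -0.14], [0, 0, 0], 0.45], [[0, 0.68, -0.18], [0, 0, 0], 0.45], [[0, 0.72, -0.22], [0, 0, 0], 0.45], [[0, 0.72, -0.22], [0, 0, 0], 0.45]])

```text
t: 17.95
tool_pos: [0.4376, 0.1823, 0.2459]
tcp_rot: [0.002, 0.758, -0.653, -0.0]
ft_force: [0.3, 0.1, -1.1]
width: 0.27
```

```bash
python3 - <<'E'
from h import *
np.set_printoptions(precision=4,suppress=True)
c=r.calibration('wrist');a=r.read_camera('wrist');s=r.sense();print(s['t'],s['tool_pos'],s['tcp_rot'],s['width'])
cv2.imwrite('pics/w7.png',cv2.resize(a[:,:,::-1],(800,600),interpolation=cv2.INTER_CUBIC))
E
```

```text
18.0 [0.438  0.1814 0.2471] [ 0.001   0.7576 -0.6528 -0.0001] 0.2756084435672253
```

View pics/w7.png

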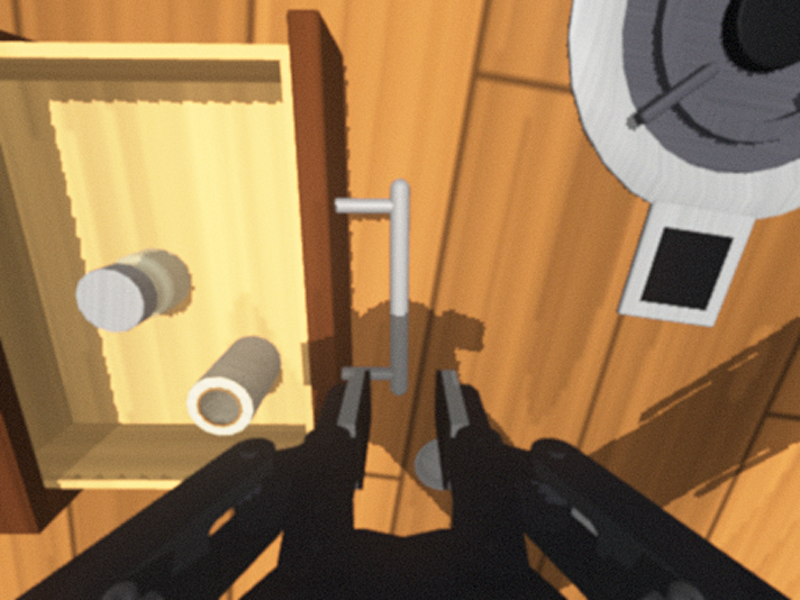

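The bar is at x≈400, midway between the fingers, the same as on the first grasp. The jar and thin roll are standing. Gripping the handle again.

drive_tool(moves=[[[0.003, 0, -0.1], [0, 0, 0], 0.45], [[0.003, 0, -0.22], [0, 0, 0], 0.45], [[0.003, 0, -0.35], [0, 0, 0], 0.45], [[0.003, 0, -0.48], [0, 0, 0], 0.45], [[0.003, 0, -0.58], [0, 0, 0], 0.45], [[0.003, 0, -0.61], [0, 0, 0], 0.45], [[0.003, 0, -0.61], [0, 0, 0], 0.45]])

```text
t: 18.58
tool_pos: [0.4391, 0.1804, 0.1261]
tcp_rot: [0.0, 0.757, -0.653, 0.0]
ft_force: [-0.3, -0.2, 0.7]
width: 0.279
```

drive_tool(moves=[[[0, 0, 0], [0, 0, 0], 1], [[0, 0, 0], [0, 0, 0], 1], [[0, 0, 0], [0, 0, 0], 1], [[0, 0, 0], [0, 0, 0], 1], [[0, 0, 0], [0, 0, 0], 1]], newtons=50)

```text
t: 19.0
tool_pos: [0.4395, 0.1814, 0.1277]
tcp_rot: [-0.001, 0.757, -0.653, 0.001]
ft_force: [-0.5, -3.9, 6.9]
width: 0.108
```

drive_tool(moves=[[[0.03, 0.004, 0], [0, 0, 0], 1], [[0.08, 0.012, 0], [0, 0, 0], 1], [[0.15, 0.022, 0], [0, 0, 0], 1], [[0.23, 0.034, 0], [0, 0, 0], 1], [[0.31, 0.046, 0], [0, 0, 0], 1], [[0.38, 0.056, 0], [0, 0, 0], 1], [[0.42, 0.062, 0], [0, 0, 0], 1], [[0.44, 0.064, 0], [0, 0, 0], 1]])

```text
t: 19.67
tool_pos: [0.5286, 0.1941, 0.1277]
tcp_rot: [-0.001, 0.757, -0.653, 0.001]
ft_force: [-1.4, -3.1, 6.7]
width: 0.111
```

drive_tool(moves=[[[0.03, 0.004, 0], [0, 0, 0], 1], [[0.07, 0.01, 0], [0, 0, 0], 1], [[0.13, 0.018, 0], [0, 0, 0], 1], [[0.19, 0.027, 0], [0, 0, 0], 1], [[0.25, 0.036, 0], [0, 0, 0], 1], [[0.29, 0.042, 0], [0, 0, 0], 1], [[0.31, 0.045, 0], [0, 0, 0], 1], [[0.31, 0.045, 0], [0, 0, 0], 1]])

```text
t: 20.33
tool_pos: [0.5905, 0.2029, 0.1277]
tcp_rot: [-0.001, 0.757, -0.653, 0.001]
ft_force: [1.1, -4.4, 5.8]
width: 0.104
```

drive_tool(moves=[[[0.01, 0.0015, 0], [0, 0, 0], 1], [[0.02, 0.003, 0], [0, 0, 0], 1], [[0.03, 0.0045, 0], [0, 0, 0], 1], [[0.04, 0.006, 0], [0, 0, 0], 1], [[0.04, 0.006, 0], [0, 0, 0], 1]])

```text
t: 20.75
tool_pos: [0.5979, 0.204, 0.1278]
tcp_rot: [-0.001, 0.757, -0.653, 0.001]
ft_force: [0.9, -4.6, 5.2]
width: 0.105
```

drive_tool(moves=[[[0.01, 0.0015, 0], [0, 0, 0], 1], [[0.02, 0.003, 0], [0, 0, 0], 1], [[0.025, 0.004, 0], [0, 0, 0], 1], [[0.025, 0.004, 0], [0, 0, 0], 1]])

```text
t: 21.08
tool_pos: [0.6028, 0.2047, 0.1277]
tcp_rot: [-0.0, 0.757, -0.653, 0.001]
ft_force: [1.2, -4.4, 4.6]
width: 0.11
```

drive_tool(moves=[[[0.01, 0.0015, 0], [0, 0, 0], 1], [[0.02, 0.003, 0], [0, 0, 0], 1], [[0.025, 0.004, 0], [0, 0, 0], 1], [[0.025, 0.004, 0], [0, 0, 0], 1]])

```text
t: 21.42
tool_pos: [0.6038, 0.2049, 0.1276]
tcp_rot: [0.004, 0.757, -0.653, -0.002]
ft_force: [-22.3, -6.1, 18.4]
width: 0.112
```

The drawer hit its closed stop: -22 N, with a travel of 0.168 m. Releasing and backing off.

drive_tool(moves=[[[-0.01, -0.001, 0], [0, 0, 0], 0.9], [[-0.015, -0.002, 0], [0, 0, 0], 0.55], [[-0.015, -0.002, 0], [0, 0, 0], 0.5], [[-0.015, -0.002, 0], [0, 0, 0], 0.5], [[-0.015, -0.002, 0.1], [0, 0, 0], 0.5], [[-0.015, -0.002, 0.3], [0, 0, 0], 0.5], [[-0.015, -0.002, 0.5], [0, 0, 0], 0.5], [[-0.015, -0.002, 0.7], [0, 0, 0], 0.5]])

```text
t: 22.08
tool_pos: [0.6037, 0.2058, 0.2671]
tcp_rot: [0.0, 0.757, -0.653, -0.0]
ft_force: [1.4, 1.2, 0.1]
width: 0.244
```

drive_tool(moves=[[[-0.1, 0, 0.1], [0, 0, 0], 0.5], [[-0.25, 0, 0.2], [0, 0, 0], 0.5], [[-0.4, 0, 0.2], [0, 0, 0], 0.5], [[-0.5, 0, 0.2], [0, 0, 0], 0.5], [[-0.5, 0, 0.2], [0, 0, 0], 0.5], [[-0.5, 0, 0.2], [0, 0, 0], 0.5]])

```text
t: 22.58
tool_pos: [0.5033, 0.2061, 0.3066]
tcp_rot: [-0.001, 0.758, -0.653, -0.0]
ft_force: [0.0, 0.0, -0.1]
width: 0.25
```

```bash
python3 - <<'E'
from h import *
s=r.sense();print(s['t'],s['tool_pos'],s['ft_force'])
a=r.read_camera('wrist');b=r.read_camera('scene')
cv2.imwrite('pics/f.png',np.hstack([cv2.resize(x[:,:,::-1],(400,300),interpolation=cv2.INTER_AREA) for x in(a,b)]))
E
```

```text
22.5833 [0.5033296  0.20614649 0.30660435] [ 0.04873069  0.01831175 -0.09085774]
```

View pics/f.png

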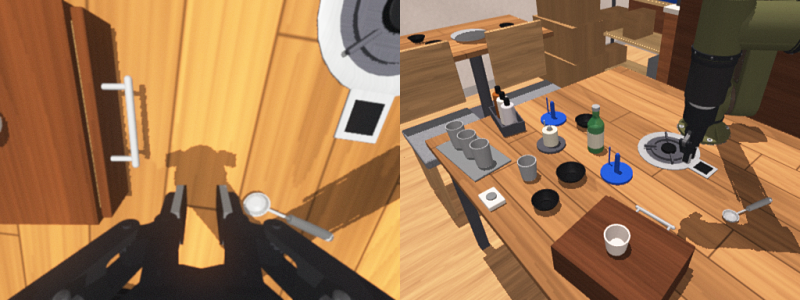

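```bash
python3 - <<'E'
from h import *
a=r.read_camera('wrist')
cv2.imwrite('pics/g.png',cv2.resize(a[0:300,60:200,::-1],(370,600*300//227-200),interpolation=cv2.INTER_CUBIC)[:600])
E
```

```text
(no output)
```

View pics/g.png

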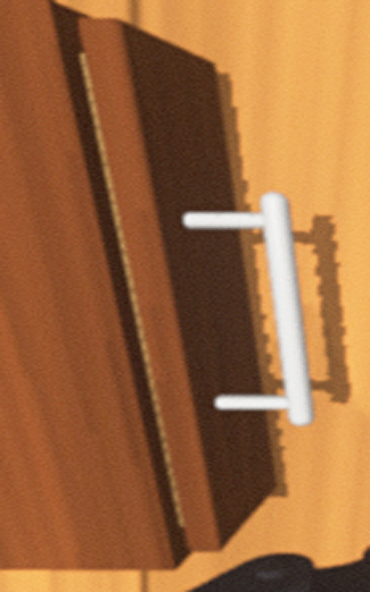

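There's a thin light line of about 1–2 mm behind the front panel, possibly clearance or liner. I'll press the handle again with closed fingers to confirm it's fully shut.

drive_tool(moves=[[[0.05, 0, -0.15], [0, 0, 0], 1], [[0.1, 0, -0.3], [0, 0, 0], 1], [[0.15, 0, -0.45], [0, 0, 0], 1], [[0.2, 0, -0.6], [0, 0, 0], 1], [[0.25, 0, -0.75], [0, 0, 0], 1], [[0.27, 0, -0.89], [0, 0, 0], 1], [[0.27, 0, -0.89], [0, 0, 0], 1], [[0.27, 0, -0.89], [0, 0, 0], 1]])

```text
t: 23.4
tool_pos: [0.5577, 0.2049, 0.1259]
tcp_rot: [0.002, 0.757, -0.653, -0.0]
ft_force: [-0.2, 1.0, 1.1]
width: 0.005
```

drive_tool(moves=[[[0.02, 0.003, 0], [0, 0, 0], 1], [[0.04, 0.006, 0], [0, 0, 0], 1], [[0.06, 0.009, 0], [0, 0, 0], 1], [[0.08, 0.012, 0], [0, 0, 0], 1], [[0.1, 0.015, 0], [0, 0, 0], 1], [[0.11, 0.017, 0], [0, 0, 0], 1], [[0.11, 0.017, 0], [0, 0, 0], 1]])

```text
t: 23.98
tool_pos: [0.5802, 0.2091, 0.1279]
tcp_rot: [-0.0, 0.757, -0.653, 0.0]
ft_force: [0.2, 0.1, -0.5]
width: -0.004
```

drive_tool(moves=[[[0.01, 0.0015, 0], [0, 0, 0], 1], [[0.02, 0.003, 0], [0, 0, 0], 1], [[0.03, 0.004, 0], [0, 0, 0], 1], [[0.03, 0.004, 0], [0, 0, 0], 1]])

```text
t: 24.32
tool_pos: [0.5838, 0.2097, 0.1278]
tcp_rot: [0.003, 0.757, -0.653, -0.002]
ft_force: [-13.2, -0.4, 7.7]
width: -0.002
```

drive_tool(moves=[[[0.01, 0.0015, 0], [0, 0, 0], 1], [[0.02, 0.003, 0], [0, 0, 0], 1], [[0.02, 0.003, 0], [0, 0, 0], 1]])

```text
t: 24.57
tool_pos: [0.5848, 0.2099, 0.1277]
tcp_rot: [0.006, 0.758, -0.653, -0.004]
ft_force: [-31.4, -2.4, 16.2]
width: -0.001
```

A stiff stop with 31 N and no drawer motion, so it is fully shut. Backing off.

drive_tool(moves=[[[-0.05, 0, 0], [0, 0, 0], 1], [[-0.15, 0, 0], [0, 0, 0], 1], [[-0.25, 0, 0.1], [0, 0, 0], 1], [[-0.3, 0, 0.3], [0, 0, 0], 1], [[-0.35, 0, 0.5], [0, 0, 0], 1], [[-0.4, 0, 0.7], [0, 0, 0], 1], [[-0.4, 0, 0.7], [0, 0, 0], 1], [[-0.4, 0, 0.7], [0, 0, 0], 1]])

```text
t: 25.23
tool_pos: [0.5102, 0.2111, 0.2717]
tcp_rot: [-0.003, 0.757, -0.653, 0.001]
ft_force: [0.5, 0.6, -0.7]
width: -0.002
```

```bash
python3 - <<'E'
from h import *
c=r.calibration('wrist');a=r.read_camera('wrist');s=r.sense();print(s['t'],s['tool_pos'],s['ft_force'])
g=cv2.cvtColor(a,cv2.COLOR_RGB2HSV);m=((g[:,:,1]<45)&(g[:,:,2]>150)).astype(np.uint8);m[:,300:]=0;m[260:]=0
k=max(cv2.findContours(m,0,1)[0],key=cv2.contourArea);print(cv2.boundingRect(k),onplane(c,k.reshape(-1,2),.07).mean(0))
print(r.close_job())
E
```

```text
25.2833 [0.5097875  0.21083871 0.26894036] [ 0.39954123  0.249688   -1.76685845]
(121, 91, 56, 132) [0.61110525 0.19840216 0.07      ]
the job is handed in; nothing more can be done
None
```

The job is done and handed in at about 25 s of robot time. The roll is on the spindle and the drawer is shut.

- **Drawer out:** I pulled it until it hit its stop, at about 35 N.
- **Roll:** I lowered the fat roll onto the spindle in the grip. Contact came at 9 N, at the height I had predicted for the base, and only then did I release it. Pictures afterwards show it upright with the spindle through its bore.
- **Drawer shut:** I pushed it to its closed stop over 0.168 m, which agrees with the stated 0.166 m travel. A second press of about 31 N gave a stiff stop with no real movement.
- **Other objects:** The thin roll and jar were standing just before I closed the drawer, but I could not see inside it afterwards. The bowls, cups and bottle looked unmoved in the last scene picture.

**Check that disagreed:** A light line of about 1–2 mm still shows behind the drawer front. I took it to be clearance or liner, because the second press did not move the drawer. My last handle measurement, (0.611, 0.198), includes the handle's posts, so it only roughly confirms the closed position.

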